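Start a timed brow-drawing practice

TASK

Get the bench running for a timed brow-drawing practice, using a lightly tapping fingertip: first press the square key of the light pad fully down, then the round key of the pen power unit, and last the long bar key of the timer; all three stay down. Press lightly and in that order, leave the timer's small round reset key alone, and do not lift, tip or push about the devices or the bottle, carton, pencil and jar around them.

Things in the scene. Friction and masses are not known exactly. Their poses are not given: they have to be found in the camera images.
- light_pad: Thin white light pad with a tan practice sheet of pencilled brow rows, 190 (x) x 160 (y) x 16 mm high, 0.8 kg, loose on the table. Origin on its underside, on its middle line, 65 mm behind the near (-x) edge and 125 mm before the far edge; z up.
- light_key (a joint): Square key of the light pad, 26 x 26 mm, grey, near the middle of the pad's near edge; its top stands 10 mm above the pad, 26 mm above the table when up. It slides straight down 7 mm against a steady drag of about 3 N, with no spring, and stays where it is left; at the end of its travel it meets a hard stop. Joint value in m: 0 up, 0.007 fully down.
- light_key_top (a point): Centre of the top face of the square key (moves down with it); z up, x and y along the key's sides.
- pen_unit: Black box, the power unit of a pigment pen, 110 (x) x 120 (y) x 45 mm high, 0.9 kg, loose. Its top carries a dark display, a fixed dial (grey disc 34 mm across with a black bar grip, 10 mm high in all, centre 22 mm to +x and 34 mm to +y of the middle) and the round key. Origin at the centre of its underside; z up.
- pen_key (a joint): Round aluminium key of the pen unit, 26 mm across, at the nearer right of the top (22 mm to -x, 24 mm to -y of the middle), not the dial; its top stands 10 mm above the box, 55 mm above the table when up. It slides straight down 7 mm against a steady drag of about 3 N, with no spring, and stays where it is left; at the end of its travel it meets a hard stop. Joint value in m: 0 up, 0.007 fully down.
- pen_key_top (a point): Centre of the top face of the round key (moves down with it); z up.
- timer: White box, the practice timer, 80 (x) x 120 (y) x 40 mm high, 0.35 kg, loose, with a pale display. Origin at the centre of its underside; z up.
- timer_key (a joint): Long bar key of the timer, 20 (x) x 54 (y) mm, grey, at the nearer right of its top (18 mm to -x, 23 mm to -y of the middle); its top stands 10 mm above the box, 50 mm above the table when up. It slides straight down 7 mm against a steady drag of about 3 N, with no spring, and stays where it is left; at the end of its travel it meets a hard stop. Joint value in m: 0 up, 0.007 fully down.
- timer_key_top (a point): Centre of the top face of the bar key (moves down with it); z up, y along the bar.
- reset_key (a joint): Small round reset key of the timer, 14 mm across, 6 mm above the box, in line with the bar key, 67 mm to +y of its centre: to be left alone. Joint value in m: 0 up, 0.004 down; it too stays down.
- reset_key_top (a point): Centre of the top face of the reset key; z up.
- bottle: Amber bottle with black cap, 36 mm across, 80 mm high, loose, standing on the robot's side of the pen unit. Origin at the centre of its underside.
- carton: Small tan carton, 36 x 55 x 70 mm high, loose, standing on the robot's side of the timer. Origin at the centre of its underside.
- pencil: Green pencil, 116 mm long, 7 mm thick, loose, lying on the far part of the practice sheet. Origin under its middle, x along it towards the point.
- jar: Small white jar with a metal cap, 42 mm across, 36 mm high, loose, on the far side of the timer. Origin at the centre of its underside.

How it is judged:
On the way, in this order (a step that is already met when the one before it is completed fails the run):
1. the light pad's square key is pressed down (value of joint light_key above 0.005 m), for 0.2 s.
2. then the pen unit's round key is pressed down (value of joint pen_key above 0.005 m), for 0.2 s.
3. then the timer's bar key is pressed down (value of joint timer_key above 0.005 m), for 0.2 s.
At the end, for the whole second after the job is handed in: The light pad's, pen unit's and timer's keys are each at least 5 mm down (of 7), the reset key less than 2 mm down, the three devices flat, at rest and within 20 mm of where they stood, and the bottle, carton, pencil and jar within 25 mm of where they stood (value of joint each of light_key, pen_key, timer_key above 0.005 m and value of joint reset_key below 0.002 m and distance of each of light_pad, pen_unit, timer from where it was at the start of the episode below 0.02 m and angle between each of light_pad, pen_unit, timer's own z axis and vertical below 0.06 rad and linear speed of each of light_pad, pen_unit, timer below 0.02 m/s and distance of each of bottle, carton, pencil, jar from where it was at the start of the episode below 0.025 m); the robot touches nothing.
It fails at once if a key is pushed in (over 2.5 mm) before its turn: the pen unit's before the light pad's is down, or the timer's bar before the pen unit's is down ((value of joint pen_key above 0.0025 m and value of joint light_key below 0.005 m) or (value of joint timer_key above 0.0025 m and value of joint pen_key below 0.005 m)).
It fails at once if the reset key is pushed in (over 2 mm) (value of joint reset_key above 0.002 m).
It fails at once if the robot presses or squeezes a device with more than 25 N (contact force between any of the fingers, the arm and light_pad above 25 N or contact force between any of the fingers, the arm and pen_unit above 25 N or contact force between any of the fingers, the arm and timer above 25 N).
It fails at once if a device is lifted, tipped or pushed more than 20 mm (distance of any of light_pad, pen_unit, timer from where it was at the start of the episode above 0.02 m or height (world z) of any of light_pad, pen_unit, timer above 0.01 m or angle between any of light_pad, pen_unit, timer's own z axis and vertical above 0.15 rad).
It fails at once if the bottle, carton, pencil or jar is moved more than 25 mm, lifted or knocked over (distance of any of bottle, carton, pencil, jar from where it was at the start of the episode above 0.025 m or angle between any of bottle, carton, jar's own z axis and vertical above 0.4 rad).
It also fails if it takes over 56 s, if anything falls off the work surface, if the arm or the gripper's body presses on something with over 40 N, if the wrist force passes 120 N, or if a joint passes its speed limit or range.

ROBOT

A 7-joint arm with a two-finger parallel gripper is mounted at the origin on the work surface. World frame = base frame: x ahead of the robot, y to its left, z up, the work surface at z = 0. Lengths are in m, angles in rad, forces in N, time in s.
With the tool pointing down it reaches from about 0.4 to 0.85 m from the base axis. Payload 4.5 kg.
Tool frame: the origin (TCP) lies between the finger pads; the fingertips stand 17 mm ahead of it and the grasp point (between the pads) lies 2 mm behind it; z points along the fingers, y is the direction in which the jaws open and shut (so a half turn about z gives the same grasp; the last joint's range is limited). The gripper opens to 88 mm and grips with 3 to 60 N. Pads are 18 mm wide; open, the fingers measure 123 mm over their backs; the gripper's body (75 mm by 187 mm) begins 45 mm behind the grasp point.
Start: joints at [-1.274, 0.689, -0.195, 1.565, 0.157, 0.902, -0.215], TCP at [0.162, 0.604, 0.218] pointing down, gripper open.
Joint ranges: [-3.01, 3.01], [-0.46, 2.08], [-1.47, 1.51], [0.13, 2.56], [-1, 4.14], [0.04, 2.09], [-2.66, 2.66]. Speed limits (rad/s): [2.57, 2.57, 3.14, 3.14, 3.14, 3.14, 3.14].

INTERFACE

Orientations are given as a unit quaternion [x, y, z, w].
In Python, from bench import env gives the robot as it stands.
- The arm moves only by the tool drive_tool, never from a script. Its argument "targets" is a list that holds one entry, the list of rows, each a list of 7 numbers: the shift along the world's x, y, z in cm, then the turn, a rotation vector about the world's x, y, z in rad, then the opening, from 0 (shut) to 1 (fully open). In form: [[[tx, ty, tz, wx, wy, wz, grip], ...]]. A call has 1 to 20 rows; each row is the pose to reach, as a shift and turn from the pose commanded when the call began; what a row does not reach only later rows make up. A row lasts 1/12 s, in which the tool goes at most 41.7 mm and 7.16 degrees, less where a joint would pass 70% of its speed; a pose out of reach is approached as far as the arm can. A call with a gripper value outside its range is refused whole. The fingers move at their own pace and stop on an object; "newtons" is the grip in N (left out, the last holds). Time passes only in rows, so rows that repeat a pose let the fingers close. It gives the time, the measured TCP pose, the force and the opening at its end, in the units of the state.
- env.state(): the state, without advancing time (a new reading comes with each control period).
- env.snapshot(name): name is "side" or "top" or "wrist"; returns (picture, depth): 480x640x3 uint8, red, green, blue; 480x640 float32, m along the optical axis (not along the pixel's ray), 0 where there is no reading.
- env.camera_info(name): a dict with "intrinsics" (3x3 intrinsics, pixels), "rvec" (rotation vector, rad) and "tvec" (3), from world to camera coordinates, as OpenCV has them; the wrist camera has in their place "T_tool_cam" (4x4, takes a point from camera to tool coordinates, whose origin is the TCP and whose axes are the flange's). Camera axes: x right, y down, z forward; pixel columns grow to the right and rows downward; lengths in m; the calibration is good to about 2 mm. A picture is of the moment at which its call begins: read the wrist's pose just before it. camera_info takes no time and is no camera call.
- env.job_done(): hands the job in, once; it reports no verdict.
The state is a dict: "time_s": time; "joint_positions": joint angles; "qvel": joint speeds; "joint_efforts": joint torques, N m; "eef_pos": TCP position; "orientation": TCP orientation; "ft_force": force on the tool from outside, world axes, zero at the start; "ft_torque": the same for the moment, N m; "grip_width": finger opening in m.
Only numpy, scipy, OpenCV 4.12 (cv2) and the standard library are available. Lean on these libraries where they do the work, as an engineer would, in place of code of your own. Each camera call takes 0.05 s, during which the arm holds its last target.

## Working session

There is one attempt and no reset: what is moved stays moved. The work goes in short steps, Python scripts to look and compute and a tool call to move; the robot and the scene stay as the last step left them, time stands still between calls to the robot, and variables do not carry over. Pictures are saved under pics/ and viewed, and the job is handed in when it is done.

Besides the shell and the picture viewer there is one more tool, called after ">>>" in YAML: its name, and indented under it one key for each argument. drive_tool: Moves the arm, as the interface text tells. Its arguments: {"type":"object","properties":{"targets":{"type":"array","items":{"type":"array","items":{"type":"array","items":{"type":"number"}}}},"newtons":{"type":"number"}},"required":["targets"]}

```bash
mkdir -p pics
cat > h.py <<'E'
import numpy as np,cv2
from bench import env
def save(n,f):
    im,d=env.snapshot(n); cv2.imwrite('pics/%s.png'%f,im[:,:,::-1]); np.save('pics/%s.npy'%f,d); return im,d
def unproj(n,d,u,v,z=None):
    c=env.camera_info(n);K=np.array(c['intrinsics']);R=cv2.Rodrigues(np.array(c['rvec'],float))[0];t=np.array(c['tvec'],float).ravel()
    r=np.linalg.inv(K)@[u,v,1]
    if z is None: return R.T@(r*d[int(v),int(u)]-t)
    o=-R.T@t; w=R.T@r; return o+w*(z-o[2])/w[2]
E
python3 - <<'E'
from h import *
print(env.state())
for n in('side','top'): save(n,n+'0'); print(env.camera_info(n))
print(env.camera_info('wrist'))
E
```

```text
{'time_s': 0.0, 'joint_positions': array([-1.27423788,  0.69001326, -0.1945187 ,  1.56634589,  0.15730357,
        0.90252699, -0.21509454]), 'qvel': array([ 0.00101725, -0.00063484,  0.00116735, -0.00075214, -0.00183125,
       -0.00068457,  0.00023286]), 'joint_efforts': array([ 2.22352724e-04, -5.27577817e+01, -1.26685783e+00, -1.53432530e+01,
       -5.26022469e-02,  6.52948205e-03,  1.73230951e-04]), 'eef_pos': array([0.16221359, 0.60287067, 0.21699145]), 'orientation': array([ 1.30953980e-01,  9.91387993e-01, -9.48662377e-04, -5.52794100e-05]), 'ft_force': array([ 0.06104837, -0.29134422,  0.82684678]), 'ft_torque': array([-0.04901413, -0.02380432, -0.01670036]), 'grip_width': 0.08781641234905439}
{'intrinsics': array([[501.89441425,   0.        , 318.40088298],
       [  0.        , 501.89441425, 237.31047651],
       [  0.        ,   0.        ,   1.        ]]), 'rvec': array([ 2.12839252, -0.26728918,  0.1802841 ]), 'tvec': array([-0.49458818,  0.13786954,  0.82116056])}
{'intrinsics': array([[512.94088622,   0.        , 313.80432904],
       [  0.        , 512.94088622, 235.81195547],
       [  0.        ,   0.        ,   1.        ]]), 'rvec': array([ 2.09757637, -2.09590199,  0.25078288]), 'tvec': array([-0.00198023,  0.5398093 ,  1.04936625])}
{'intrinsics': array([[331.07261081,   0.        , 321.3357461 ],
       [  0.        , 331.07261081, 240.04306512],
       [  0.        ,   0.        ,   1.        ]]), 'T_tool_cam': array([[-1.40406787e-03, -9.66005030e-01, -2.58519459e-01,
         6.56931221e-02],
       [ 9.99999011e-01, -1.33488391e-03, -4.43146203e-04,
        -4.63996745e-04],
       [ 8.29879950e-05, -2.58519826e-01,  9.66005949e-01,
        -1.66746875e-01],
       [ 0.00000000e+00,  0.00000000e+00,  0.00000000e+00,
         1.00000000e+00]])}
```

View pics/top0.png

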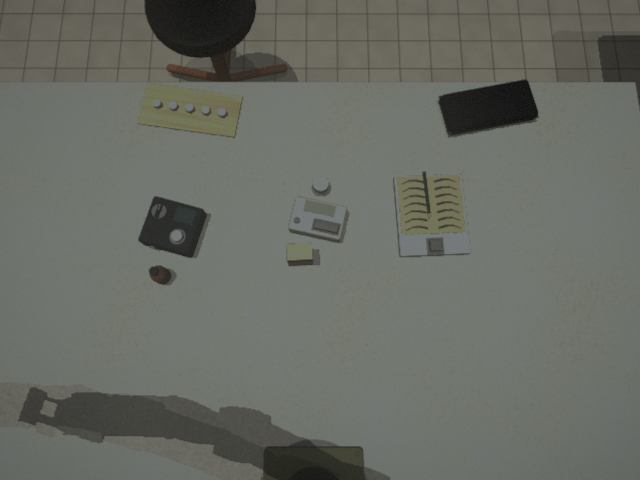

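View pics/side0.png

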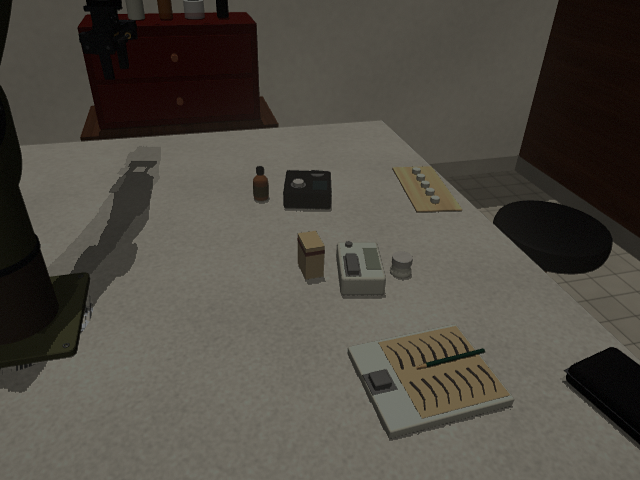

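The top view shows the square key near (435,245), the pen key near (177,236), the bar key near (326,226) and the reset key near (297,220). The carton is near (300,254), the bottle near (160,273) and the jar near (321,186). In the side view the keys are at about (380,380), (298,183) and (352,264).

Run:
```python
from h import *
dt=np.load('pics/top0.npy');ds=np.load('pics/side0.npy')
for nm,u,v,z in(('light',435,245,.026),('pen',177,236,.055),('bar',326,226,.05),('reset',297,220,.046),('bottle',156,270,.08),('carton',300,247,.07),('jar',321,184,.036)):
    print(nm,unproj('top',dt,u,v).round(4),unproj('top',dt,u,v,z).round(4))
for nm,u,v,z in(('light',381,379,.026),('pen',298,182,.055),('bar',351,262,.05)):
    print(nm,unproj('side',ds,u,v).round(4),unproj('side',ds,u,v,z).round(4))
a=cv2.imread('pics/top0.png')
o=[cv2.resize(a[y-48:y+48,x-48:x+48],(400,400),interpolation=cv2.INTER_CUBIC) for x,y in((435,245),(177,236),(320,226))]
b=cv2.imread('pics/side0.png')
o2=[cv2.resize(b[y-48:y+48,x-48:x+48],(400,400),interpolation=cv2.INTER_CUBIC) for x,y in((381,379),(298,182),(351,262))]
x=np.vstack([np.hstack(o),np.hstack(o2)]);cv2.imwrite('pics/c0.png',cv2.resize(x,(800,533))*1)
```

```text
light [ 0.5274 -0.2722  0.0291] [ 0.5281 -0.2729  0.026 ]
pen [0.5409 0.2973 0.0567] [0.5413 0.2977 0.055 ]
bar [ 0.5658 -0.0285  0.0489] [ 0.5655 -0.0285  0.05  ]
reset [0.5788 0.0356 0.0515] [0.5803 0.0358 0.046 ]
bottle [0.4613 0.3298 0.0821] [0.4617 0.3304 0.08  ]
carton [0.5129 0.028  0.0732] [0.5136 0.0281 0.07  ]
jar [ 0.6678 -0.0179  0.0374] [ 0.6683 -0.0179  0.036 ]
light [ 0.5278 -0.2781  0.0258] [ 0.5277 -0.2783  0.026 ]
pen [0.5417 0.2944 0.0539] [0.5412 0.2922 0.055 ]
bar [ 0.5639 -0.0296  0.049 ] [ 0.5633 -0.0309  0.05  ]
```

View pics/c0.png

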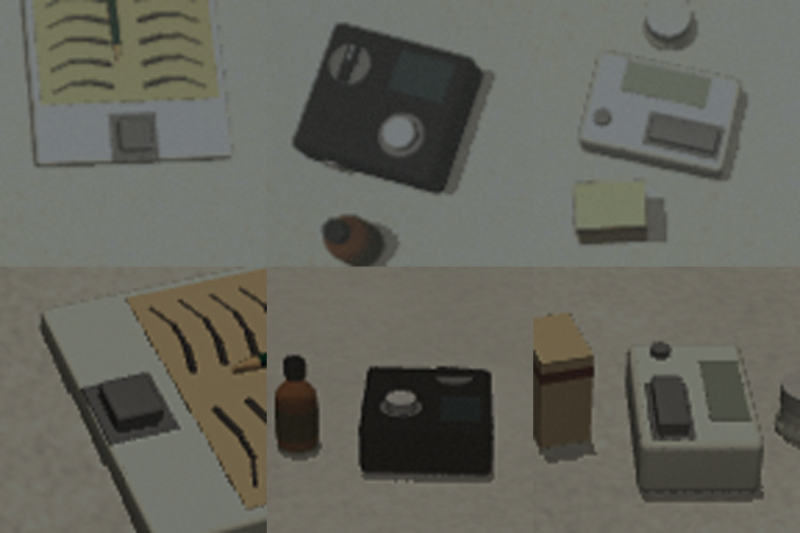

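>>> drive_tool:
  targets:
    - [[34, -31, 0, 0, 0, 0, 0], [34, -31, 0, 0, 0, 0, 0], [34, -31, 0, 0, 0, 0, 0], [34, -31, 0, 0, 0, 0, 0], [34, -31, 0, 0, 0, 0, 0], [34, -31, 0, 0, 0, 0, 0], [34, -31, 0, 0, 0, 0, 0], [34, -31, 0, 0, 0, 0, 0], [34, -31, 0, 0, 0, 0, 0], [34, -31, 0, 0, 0, 0, 0], [34, -31, 0, 0, 0, 0, 0], [34, -31, 0, 0, 0, 0, 0], [34, -31, 0, 0, 0, 0, 0], [34, -31, 0, 0, 0, 0, 0]]
  newtons: 10

```text
time_s: 1.27
eef_pos: [0.5016, 0.2939, 0.2175]
orientation: [0.131, 0.991, 0.0, -0.001]
ft_force: [-0.1, 1.5, 0.5]
grip_width: 0.0004
```

```bash
cat >> h.py <<'E'
from scipy.spatial.transform import Rotation as Ro
def wrist_uv(s,u,v,z):
    c=env.camera_info('wrist');K=np.array(c['intrinsics']);T=np.array(c['T_tool_cam'])
    R=Ro.from_quat(s['orientation']).as_matrix()
    o=s['eef_pos']+R@T[:3,3]; w=R@T[:3,:3]@(np.linalg.inv(K)@[u,v,1])
    return o+w*(z-o[2])/w[2]
E
python3 - <<'E'
from h import *
s=env.state();save('wrist','w1');print(s['eef_pos'],s['orientation'])
import pickle;pickle.dump(s,open('pics/w1.pkl','wb'))
E
```

```text
[0.50161392 0.29393289 0.2174759 ] [ 1.31040090e-01  9.91376800e-01  1.50336519e-04 -7.15243255e-04]
```

View pics/w1.png

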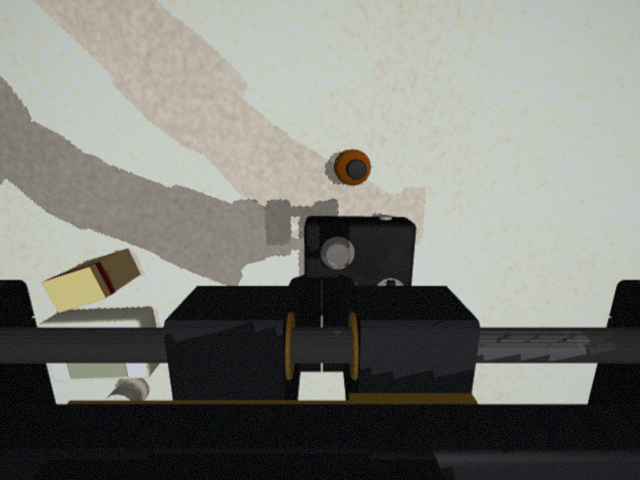

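The wrist view shows the pen key at about (337,252), the bottle at (353,167) and the fingertips near (322,282).

Run:
```python
from h import *
import pickle;s=pickle.load(open('pics/w1.pkl','rb'))
d=np.load('pics/w1.npy')
print(wrist_uv(s,337,252,.055), d[252,337],d[285,322])
a=cv2.imread('pics/w1.png');cv2.imwrite('pics/c1.png',cv2.resize(a[200:320,250:430],(800,533),interpolation=cv2.INTER_CUBIC))
```

```text
[0.53952969 0.29995263 0.055     ] 0.34342566 0.3622677
```

View pics/c1.png

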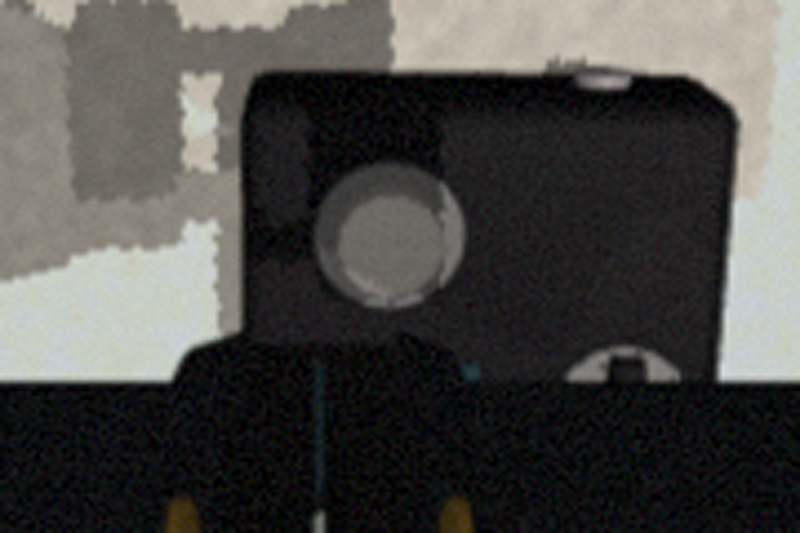

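>>> drive_tool:
  targets:
    - [[2.6, -57, 0, 0, 0, 0, 0], [2.6, -57, 0, 0, 0, 0, 0], [2.6, -57, 0, 0, 0, 0, 0], [2.6, -57, 0, 0, 0, 0, 0], [2.6, -57, 0, 0, 0, 0, 0], [2.6, -57, 0, 0, 0, 0, 0], [2.6, -57, 0, 0, 0, 0, 0], [2.6, -57, 0, 0, 0, 0, 0], [2.6, -57, 0, 0, 0, 0, 0], [2.6, -57, 0, 0, 0, 0, 0], [2.6, -57, 0, 0, 0, 0, 0], [2.6, -57, 0, 0, 0, 0, 0], [2.6, -57, 0, 0, 0, 0, 0], [2.6, -57, 0, 0, 0, 0, 0], [2.6, -57, 0, 0, 0, 0, 0], [2.6, -57, 0, 0, 0, 0, 0], [2.6, -57, 0, 0, 0, 0, 0], [2.6, -57, 0, 0, 0, 0, 0]]

```text
time_s: 2.82
eef_pos: [0.5292, -0.273, 0.218]
orientation: [0.129, 0.992, 0.001, -0.0]
ft_force: [-0.1, -0.3, 0.0]
grip_width: 0.0004
```

>>> drive_tool:
  targets:
    - [[0, -0.2, -4, 0, 0, 0, 0], [0, -0.2, -8, 0, 0, 0, 0], [0, -0.2, -12, 0, 0, 0, 0], [0, -0.2, -15, 0, 0, 0, 0], [0, -0.2, -16, 0, 0, 0, 0], [0, -0.2, -16, 0, 0, 0, 0], [0, -0.2, -16, 0, 0, 0, 0]]

```text
time_s: 3.4
eef_pos: [0.5295, -0.2773, 0.0588]
orientation: [0.13, 0.992, 0.0, 0.001]
ft_force: [-0.4, -0.3, 1.2]
grip_width: 0.0008
```

Run:
```python
from h import *
a,_=save('top','t2');b,_=save('side','s2');w,_=save('wrist','w2')
print(env.state()['eef_pos'],env.state()['ft_force'])
r=lambda i,x,y,k:cv2.resize(i[y-k:y+k,x-k:x+k,::-1],(400,400),interpolation=cv2.INTER_CUBIC)
cv2.imwrite('pics/c2.png',np.hstack([r(b,381,370,60),r(w,322,240,100)]))
```

```text
[ 0.53008694 -0.27877367  0.06013575] [-0.41570819  0.47531173  0.5730849 ]
```

View pics/c2.png

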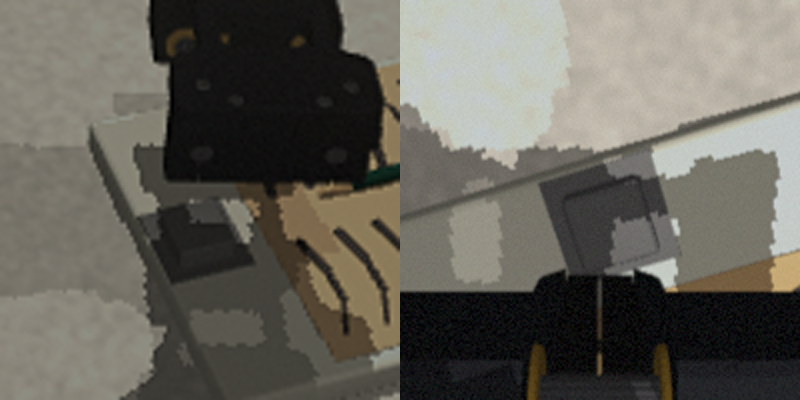

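The side crop shows the fingertip above the square key. In the wrist view the key centre is at about (328,250).

Run:
```python
from h import *
s=env.state();print(s['eef_pos'],wrist_uv(s,328,250,.026))
c=env.camera_info('wrist');K=np.array(c['intrinsics']);T=np.array(c['T_tool_cam'])
for p in((0,0,.017),(.009,0,.017),(-.009,0,.017),(.009,.017,.017)):
  q=T[:3,:3].T@(np.array(p)-T[:3,3]);print((K@q/q[2]).round(0))
```

```text
[ 0.53008694 -0.27877367  0.06013575] [ 0.52594367 -0.27389176  0.026     ]
[322. 267.   1.]
[322. 253.   1.]
[322. 282.   1.]
[352. 253.   1.]
```

Run:
```python
from h import *
d=np.load('pics/w2.npy');c=env.camera_info('wrist');K=np.array(c['intrinsics']);T=np.array(c['T_tool_cam'])
for u in(300,312,334,345):
 for v in range(268,300,3):
  q=np.linalg.inv(K)@[u,v,1]*d[v,u];print(u,v,(T[:3,:3]@q+T[:3,3]).round(4))
```

```text
300 268 [-0.0104 -0.015   0.0446]
300 271 [-0.0126 -0.0151  0.0447]
300 274 [-0.0143 -0.015   0.0435]
300 277 [ 0.0099 -0.0104 -0.024 ]
300 280 [ 0.0099 -0.0101 -0.0277]
300 283 [ 0.0098 -0.0099 -0.031 ]
300 286 [ 0.0103 -0.0096 -0.0355]
300 289 [ 0.0102 -0.0095 -0.0385]
300 292 [ 0.0096 -0.0094 -0.0401]
300 295 [ 0.01   -0.0091 -0.044 ]
300 298 [ 0.0088 -0.0091 -0.0443]
312 268 [-0.0072 -0.0066  0.0356]
312 271 [-0.0099 -0.0067  0.0375]
312 274 [-0.014  -0.0069  0.0425]
312 277 [-0.0167 -0.0069  0.0441]
312 280 [ 0.0083 -0.0049 -0.0238]
312 283 [ 0.0084 -0.0048 -0.0276]
312 286 [ 0.0084 -0.0047 -0.0311]
312 289 [ 0.008  -0.0046 -0.0333]
312 292 [ 0.0082 -0.0045 -0.0371]
312 295 [ 0.0083 -0.0044 -0.0404]
312 298 [ 0.0081 -0.0044 -0.0427]
334 268 [-0.0062  0.0075  0.0328]
334 271 [-0.0088  0.0076  0.0343]
334 274 [-0.0144  0.008   0.0435]
334 277 [-0.017   0.008   0.0447]
334 280 [ 0.0087  0.0052 -0.0249]
334 283 [ 0.0089  0.0051 -0.0287]
334 286 [ 0.0085  0.005  -0.0313]
334 289 [ 0.0088  0.0049 -0.0353]
334 292 [ 0.0088  0.0047 -0.0385]
334 295 [ 0.0084  0.0047 -0.0404]
334 298 [ 0.0085  0.0046 -0.0435]
345 268 [-0.0066  0.0146  0.0338]
345 271 [-0.0121  0.0153  0.0433]
345 274 [-0.0143  0.0154  0.0435]
345 277 [ 0.0103  0.0103 -0.025 ]
345 280 [ 0.0097  0.0101 -0.0272]
345 283 [ 0.0102  0.0098 -0.0319]
345 286 [ 0.01    0.0096 -0.0348]
345 289 [ 0.01    0.0094 -0.038 ]
345 292 [ 0.0104  0.0091 -0.0421]
345 295 [ 0.0096  0.009  -0.0433]
345 298 [ 0.01    0.0087 -0.0469]
```

Run:
```python
from h import *
d=np.load('pics/s2.npy')
s=env.state();T=np.linalg.inv(np.r_[np.c_[Ro.from_quat(s['orientation']).as_matrix(),s['eef_pos']],[[0,0,0,1]]])
for u in(375,385,400,420):
 for v in range(320,372,4):
  p=unproj('side',d,u,v);print(u,v,p.round(3),(T@np.r_[p,1])[:3].round(3))
b=cv2.imread('pics/s2.png');cv2.imwrite('pics/s2c.png',cv2.resize(b[180:440,250:550],(800,600)))
```

```text
375 320 [ 0.498 -0.301  0.162] [ 0.025 -0.03  -0.102]
375 324 [ 0.495 -0.309  0.163] [ 0.026 -0.038 -0.103]
375 328 [ 0.482 -0.338  0.186] [ 0.031 -0.069 -0.126]
375 332 [ 0.479 -0.344  0.186] [ 0.031 -0.077 -0.126]
375 336 [ 0.477 -0.35   0.187] [ 0.032 -0.083 -0.126]
375 340 [ 0.475 -0.356  0.186] [ 0.032 -0.088 -0.126]
375 344 [ 0.475 -0.358  0.183] [ 0.032 -0.091 -0.123]
375 348 [ 0.475 -0.359  0.177] [ 0.032 -0.092 -0.117]
375 352 [ 0.476 -0.357  0.169] [ 0.031 -0.09  -0.109]
375 356 [ 0.479 -0.352  0.157] [ 0.03  -0.084 -0.097]
375 360 [ 0.48  -0.352  0.151] [ 0.029 -0.084 -0.091]
375 364 [ 0.48  -0.353  0.145] [ 0.029 -0.084 -0.085]
375 368 [ 0.532 -0.247  0.014] [0.007 0.031 0.046]
385 320 [ 0.497 -0.329  0.186] [ 0.018 -0.057 -0.126]
385 324 [ 0.495 -0.335  0.187] [ 0.019 -0.064 -0.127]
385 328 [ 0.492 -0.341  0.187] [ 0.02  -0.07  -0.126]
385 332 [ 0.491 -0.346  0.186] [ 0.02  -0.076 -0.126]
385 336 [ 0.488 -0.354  0.187] [ 0.021 -0.083 -0.127]
385 340 [ 0.486 -0.358  0.186] [ 0.022 -0.088 -0.126]
385 344 [ 0.484 -0.362  0.184] [ 0.022 -0.093 -0.124]
385 348 [ 0.485 -0.363 
[... 1004 characters left out ...]
20 320 [ 0.536 -0.339  0.187] [-0.022 -0.057 -0.127]
420 324 [ 0.533 -0.345  0.187] [-0.021 -0.063 -0.126]
420 328 [ 0.531 -0.35   0.186] [-0.02  -0.068 -0.126]
420 332 [ 0.528 -0.356  0.186] [-0.019 -0.075 -0.126]
420 336 [ 0.525 -0.363  0.188] [-0.017 -0.083 -0.127]
420 340 [ 0.523 -0.367  0.185] [-0.017 -0.087 -0.125]
420 344 [ 0.521 -0.373  0.186] [-0.016 -0.093 -0.125]
420 348 [ 0.522 -0.371  0.178] [-0.017 -0.092 -0.118]
420 352 [ 0.523 -0.371  0.171] [-0.018 -0.091 -0.111]
420 356 [ 0.528 -0.365  0.158] [-0.021 -0.083 -0.097]
420 360 [ 0.529 -0.366  0.152] [-0.021 -0.084 -0.092]
420 364 [ 0.599 -0.256  0.015] [-0.061  0.04   0.045]
420 368 [ 0.596 -0.264  0.015] [-0.059  0.032  0.045]
```

View pics/s2c.png

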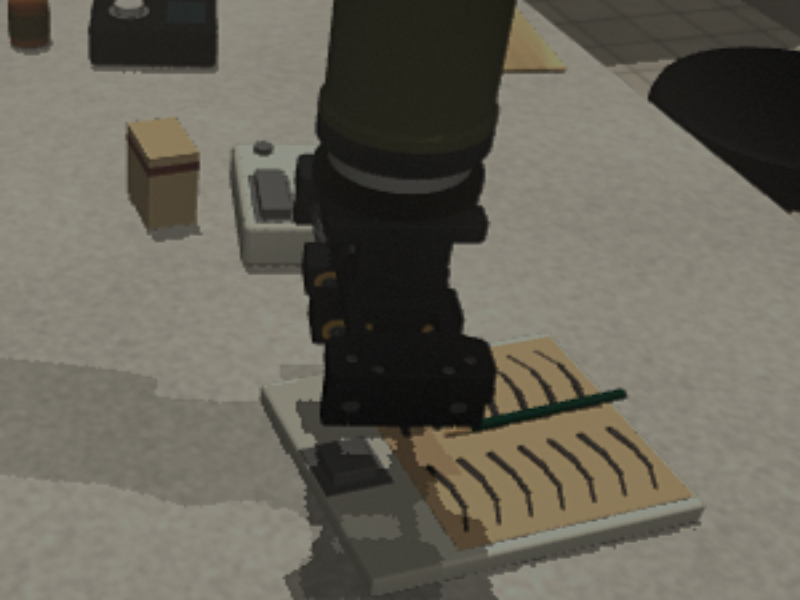

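View pics/w2.png

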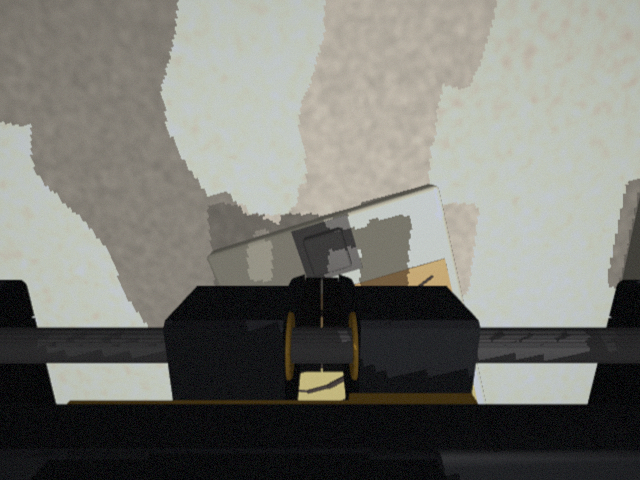

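Run:
```python
from h import *
d=np.load('pics/side0.npy')
from scipy.spatial.transform import Rotation as R
T=np.linalg.inv(np.r_[np.c_[R.from_quat([.13095,.99139,-.00095,0]).as_matrix(),[.1622,.6029,.217]],[[0,0,0,1]]])
P=[]
for u in range(75,150):
 for v in range(15,95):
  if 0<d[v,u]<2.0:
   p=unproj('side',d,u,v);q=(T@np.r_[p,1])[:3]
   if abs(q[0])<.12 and abs(q[1])<.12 and -.1<q[2]<.1:P.append(np.r_[u,v,q])
P=np.array(P)
for z in np.arange(-.1,.05,.01):
  m=(P[:,4]>=z)&(P[:,4]<z+.01)
  if m.any():print(round(z,3),m.sum(),P[m,2:4].min(0).round(3),P[m,2:4].max(0).round(3))
a=cv2.imread('pics/side0.png');cv2.imwrite('pics/c3.png',cv2.resize(a[0:100,60:180],(720,600),interpolation=cv2.INTER_CUBIC))
```

```text
Traceback (most recent call last):
  File "h.py", line 6, in unproj
    c=env.camera_info(n);K=np.array(c['intrinsics']);R=cv2.Rodrigues(np.array(c['rvec'],float))[0];t=np.array(c['tvec'],float).ravel()
ValueError: time passes only in moves, steps and waits
```

```bash
python3 - <<'E'
s=open('h.py').read()
s=s.replace("env.camera_info(n)","info(n)").replace("env.camera_info('wrist')","info('wrist')")
s=s.replace("def save","import pickle,os\ndef info(n):\n    f='pics/ci_%s.pkl'%n\n    if not os.path.exists(f): pickle.dump(env.camera_info(n),open(f,'wb'))\n    return pickle.load(open(f,'rb'))\ndef save",1)
open('h.py','w').write(s)
E
python3 - <<'E'
from h import *
d=np.load('pics/side0.npy')
R=Ro
T=np.linalg.inv(np.r_[np.c_[R.from_quat([.13095,.99139,-.00095,0]).as_matrix(),[.1622,.6029,.217]],[[0,0,0,1]]])
P=[]
for u in range(75,150):
 for v in range(15,95):
  if 0<d[v,u]<2.0:
   p=unproj('side',d,u,v);q=(T@np.r_[p,1])[:3]
   if abs(q[0])<.12 and abs(q[1])<.12 and -.1<q[2]<.1:P.append(np.r_[u,v,q])
P=np.array(P)
for z in np.arange(-.1,.05,.01):
  m=(P[:,4]>=z)&(P[:,4]<z+.01)
  if m.any():print(round(z,3),m.sum(),P[m,2:4].min(0).round(3),P[m,2:4].max(0).round(3))
a=cv2.imread('pics/side0.png');cv2.imwrite('pics/c3.png',cv2.resize(a[0:100,60:180],(720,600),interpolation=cv2.INTER_CUBIC))
E
```

```text
-0.1 266 [-0.036 -0.091] [0.035 0.085]
-0.09 128 [-0.035 -0.09 ] [0.033 0.085]
-0.08 69 [-0.013 -0.066] [0.009 0.059]
-0.07 92 [-0.012 -0.066] [0.011 0.064]
-0.06 90 [-0.012 -0.063] [0.011 0.061]
-0.05 91 [-0.013 -0.064] [0.012 0.064]
-0.04 84 [-0.012 -0.061] [0.01  0.059]
-0.03 81 [-0.012 -0.062] [0.011 0.055]
```

View pics/c3.png

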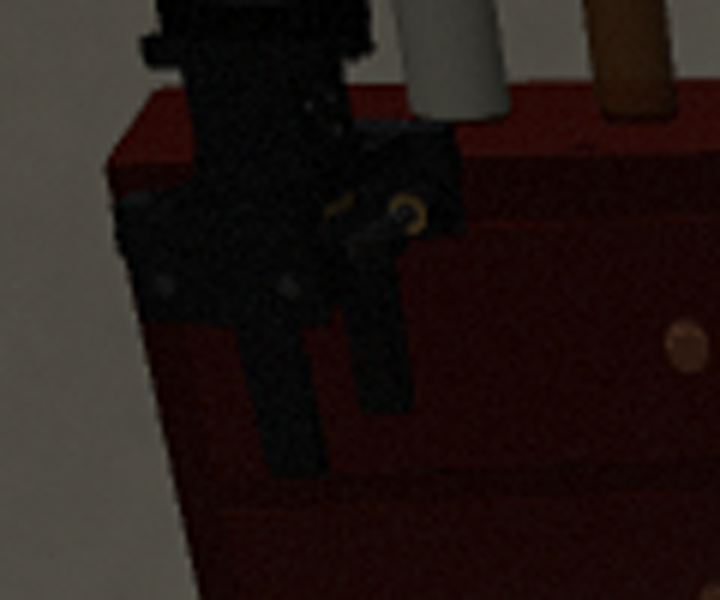

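>>> drive_tool:
  targets:
    - [[-0.3, 0.3, -1, 0, 0, 0, 0], [-0.3, 0.3, -2.5, 0, 0, 0, 0], [-0.3, 0.3, -3.5, 0, 0, 0, 0], [-0.3, 0.3, -4.0, 0, 0, 0, 0], [-0.3, 0.3, -4.0, 0, 0, 0, 0], [-0.3, 0.3, -4.0, 0, 0, 0, 0]]

```text
time_s: 4.05
eef_pos: [0.5257, -0.2756, 0.0183]
orientation: [0.131, 0.991, -0.0, 0.0]
ft_force: [-0.2, 0.6, -0.5]
grip_width: 0.0005
```

Run:
```python
from h import *
s=env.state();w,_=save('wrist','w4');print(s['eef_pos'],s['ft_force'])
b,d=save('side','s4')
r=lambda i,x,y,k:cv2.resize(i[y-k:y+k,x-k:x+k,::-1],(400,400),interpolation=cv2.INTER_CUBIC)
cv2.imwrite('pics/c4.png',np.hstack([r(b,381,370,60),r(w,322,240,100)]))
```

```text
[ 0.52573318 -0.27560943  0.01827972] [-0.18297484  0.58629401 -0.52537108]
```

View pics/c4.png

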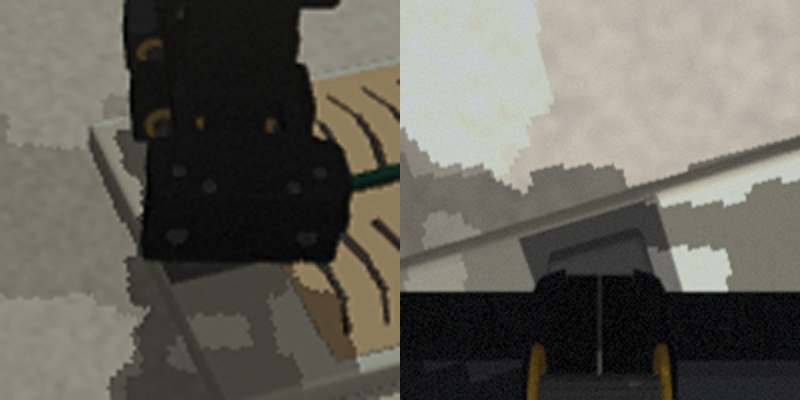

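The reading is TCP z 0.018 with no contact, so the fingertips really end about 21 mm behind the reported TCP. The square key is right under them in the wrist view. I'll go down in small steps and watch the force.

>>> drive_tool:
  targets:
    - [[0.1, 0, -0.4, 0, 0, 0, 0], [0.1, 0, -0.8, 0, 0, 0, 0], [0.1, 0, -1.0, 0, 0, 0, 0], [0.1, 0, -1.1, 0, 0, 0, 0], [0.1, 0, -1.2, 0, 0, 0, 0], [0.1, 0, -1.3, 0, 0, 0, 0], [0.1, 0, -1.3, 0, 0, 0, 0]]

```text
time_s: 4.73
eef_pos: [0.5263, -0.2754, 0.0048]
orientation: [0.131, 0.991, 0.0, -0.0]
ft_force: [-0.1, -0.6, -0.4]
grip_width: -0.0001
```

>>> drive_tool:
  targets:
    - [[0, 0, -0.1, 0, 0, 0, 0], [0, 0, -0.2, 0, 0, 0, 0], [0, 0, -0.2, 0, 0, 0, 0]]

```text
time_s: 4.98
eef_pos: [0.5264, -0.2754, 0.0028]
orientation: [0.131, 0.991, 0.0, 0.0]
ft_force: [-0.7, 0.5, 2.0]
grip_width: 0.0004
```

Contact is starting at z of about 0.003–0.005 (2 N).

>>> drive_tool:
  targets:
    - [[0, 0, -0.1, 0, 0, 0, 0], [0, 0, -0.2, 0, 0, 0, 0], [0, 0, -0.2, 0, 0, 0, 0]]

```text
time_s: 5.23
eef_pos: [0.5264, -0.2755, 0.0007]
orientation: [0.131, 0.991, 0.0, 0.0]
ft_force: [-0.8, 0.5, 1.4]
grip_width: 0.0007
```

>>> drive_tool:
  targets:
    - [[0, 0, -0.1, 0, 0, 0, 0], [0, 0, -0.2, 0, 0, 0, 0], [0, 0, -0.2, 0, 0, 0, 0]]

```text
time_s: 5.48
eef_pos: [0.5264, -0.2754, -0.0013]
orientation: [0.131, 0.991, 0.0, 0.0]
ft_force: [-0.4, 0.4, 0.9]
grip_width: 0.0003
```

>>> drive_tool:
  targets:
    - [[0, 0, -0.1, 0, 0, 0, 0], [0, 0, -0.1, 0, 0, 0, 0]]

```text
time_s: 5.65
eef_pos: [0.5264, -0.2755, -0.0014]
orientation: [0.131, 0.991, -0.0, 0.0]
ft_force: [-1.8, 1.3, 8.8]
grip_width: 0.0009
```

>>> drive_tool:
  targets:
    - [[0, 0, -0.1, 0, 0, 0, 0], [0, 0, -0.1, 0, 0, 0, 0]]

```text
time_s: 5.82
eef_pos: [0.5264, -0.2755, -0.0015]
orientation: [0.131, 0.991, -0.0, 0.0]
ft_force: [-3.5, 1.6, 17.0]
grip_width: 0.0008
```

Run:
```python
from h import *
s=env.state();w,dw=save('wrist','w5');print(s['eef_pos'],s['ft_force'])
cv2.imwrite('pics/c5.png',cv2.resize(w[200:300,250:400,::-1],(750,500),interpolation=cv2.INTER_CUBIC))
```

```text
[ 0.52642908 -0.27548481 -0.00151708] [-3.50934433  1.59521612 17.00218148]
```

View pics/c5.png

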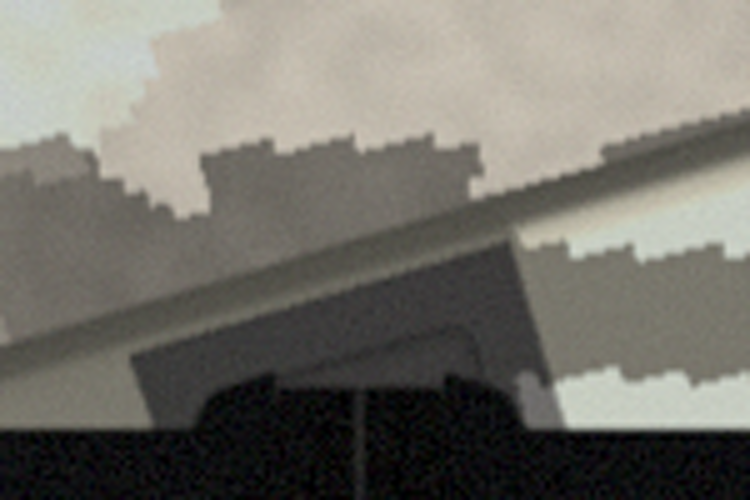

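The key meets its hard stop at TCP z -0.0014, after about 7 mm of travel from 0.0055, and the wrist view shows it sunk nearly flush. Now I'll lift and go to the pen unit.

>>> drive_tool:
  targets:
    - [[0, 0, 1, 0, 0, 0, 0], [0, 0, 4, 0, 0, 0, 0], [0, 0, 8, 0, 0, 0, 0], [0.2, 3, 12, 0, 0, 0, 0], [0.3, 7, 13, 0, 0, 0, 0], [0.4, 11, 13, 0, 0, 0, 0], [0.5, 15, 13, 0, 0, 0, 0], [0.6, 19, 13, 0, 0, 0, 0], [0.7, 23, 13, 0, 0, 0, 0], [0.8, 27, 13, 0, 0, 0, 0], [0.9, 31, 13, 0, 0, 0, 0], [1.0, 35, 13, 0, 0, 0, 0], [1.1, 39, 13, 0, 0, 0, 0], [1.2, 43, 13, 0, 0, 0, 0], [1.3, 47, 13, 0, 0, 0, 0], [1.4, 51, 13, 0, 0, 0, 0], [1.5, 55, 13, 0, 0, 0, 0], [1.5, 57.2, 13, 0, 0, 0, 0], [1.5, 57.2, 13, 0, 0, 0, 0], [1.5, 57.2, 13, 0, 0, 0, 0]]

```text
time_s: 7.53
eef_pos: [0.5407, 0.2984, 0.1266]
orientation: [0.129, 0.992, 0.0, -0.0]
ft_force: [0.1, -1.0, 0.1]
grip_width: 0.0004
```

Run:
```python
from h import *
s=env.state();w,dw=save('wrist','w6');print(s['eef_pos'],s['ft_force'])
pickle.dump(s,open('pics/w6.pkl','wb'))
t,_=save('top','t6')
r=lambda i,x,y,k:cv2.resize(i[y-k:y+k,x-k:x+k,::-1],(400,400),interpolation=cv2.INTER_CUBIC)
cv2.imwrite('pics/c6.png',np.hstack([r(w,322,240,80),r(t,435,245,50)]))
```

```text
[0.54066665 0.29837233 0.12657871] [ 0.14881547 -0.96929673  0.07613798]
```

View pics/c6.png

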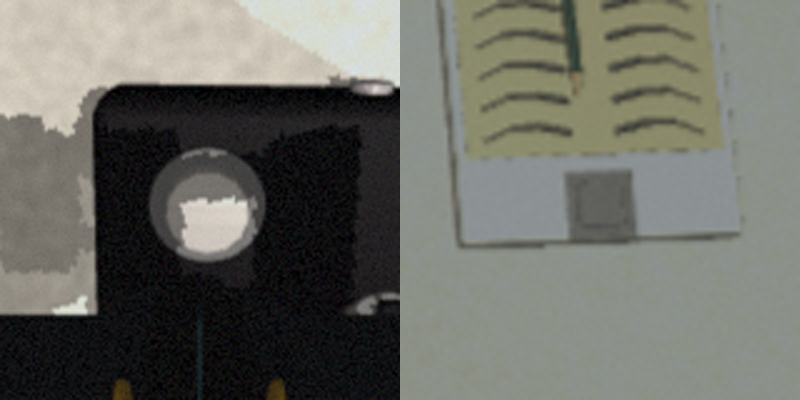

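In the wrist view the pen key top is at about (326,246). The light pad hasn't moved and its key is down.

Run:
```python
from h import *
s=pickle.load(open('pics/w6.pkl','rb'));print(wrist_uv(s,326.4,246,.055)); print(np.load('pics/w6.npy')[246,326])
```

```text
[0.5440917  0.30082959 0.055     ]
0.24868016
```

>>> drive_tool:
  targets:
    - [[0.1, 0.2, -3, 0, 0, 0, 0], [0.1, 0.2, -6, 0, 0, 0, 0], [0.1, 0.2, -7.5, 0, 0, 0, 0], [0.1, 0.2, -8.3, 0, 0, 0, 0], [0.1, 0.2, -8.6, 0, 0, 0, 0], [0.1, 0.2, -8.6, 0, 0, 0, 0]]

```text
time_s: 8.13
eef_pos: [0.5427, 0.2973, 0.0408]
orientation: [0.132, 0.991, -0.0, -0.0]
ft_force: [-0.5, -0.0, 0.5]
grip_width: 0.0004
```

Run:
```python
from h import *
s=env.state();w,dw=save('wrist','w7');print(s['eef_pos'],s['ft_force'])
t,_=save('side','s7')
r=lambda i,x,y,k:cv2.resize(i[y-k:y+k,x-k:x+k,::-1],(400,400),interpolation=cv2.INTER_CUBIC)
cv2.imwrite('pics/c7.png',np.hstack([r(w,322,240,80),r(t,298,182,45)]))
```

```text
[0.54272545 0.29728566 0.04076749] [-0.48360676 -0.00894003  0.52838824]
```

View pics/c7.png

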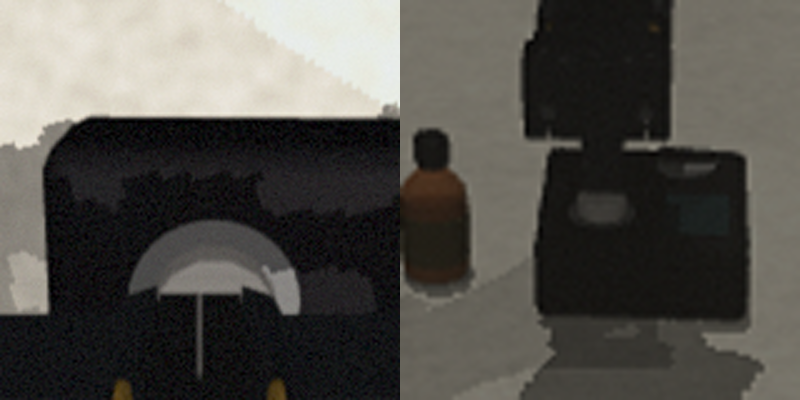

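The fingertip is over the round key but about 2.5 mm short in +y, so I'll correct that and press.

>>> drive_tool:
  targets:
    - [[0, 0.25, -0.2, 0, 0, 0, 0], [0, 0.25, -0.4, 0, 0, 0, 0], [0, 0.25, -0.5, 0, 0, 0, 0], [0, 0.25, -0.6, 0, 0, 0, 0], [0, 0.25, -0.7, 0, 0, 0, 0], [0, 0.25, -0.8, 0, 0, 0, 0], [0, 0.25, -0.8, 0, 0, 0, 0]]

```text
time_s: 8.82
eef_pos: [0.5424, 0.3012, 0.0329]
orientation: [0.131, 0.991, 0.0, 0.0]
ft_force: [-0.4, 0.1, 1.5]
grip_width: 0.0004
```

>>> drive_tool:
  targets:
    - [[0, 0, -0.1, 0, 0, 0, 0], [0, 0, -0.2, 0, 0, 0, 0], [0, 0, -0.2, 0, 0, 0, 0]]

```text
time_s: 9.07
eef_pos: [0.5424, 0.3012, 0.0308]
orientation: [0.131, 0.991, 0.0, 0.0]
ft_force: [-0.4, -0.2, 2.4]
grip_width: 0.0005
```

>>> drive_tool:
  targets:
    - [[0, 0, -0.1, 0, 0, 0, 0], [0, 0, -0.2, 0, 0, 0, 0], [0, 0, -0.2, 0, 0, 0, 0]]

```text
time_s: 9.32
eef_pos: [0.5424, 0.3012, 0.0287]
orientation: [0.131, 0.991, 0.0, 0.0]
ft_force: [0.2, 0.7, 1.8]
grip_width: 0.001
```

>>> drive_tool:
  targets:
    - [[0, 0, -0.1, 0, 0, 0, 0], [0, 0, -0.1, 0, 0, 0, 0]]

```text
time_s: 9.48
eef_pos: [0.5424, 0.3012, 0.0277]
orientation: [0.131, 0.991, 0.0, 0.0]
ft_force: [-0.3, 0.5, 1.9]
grip_width: 0.0005
```

>>> drive_tool:
  targets:
    - [[0, 0, -0.1, 0, 0, 0, 0], [0, 0, -0.1, 0, 0, 0, 0]]

```text
time_s: 9.65
eef_pos: [0.5424, 0.3012, 0.0276]
orientation: [0.131, 0.991, 0.0, 0.0]
ft_force: [-1.7, -0.2, 7.6]
grip_width: 0.0004
```

The round key is at its stop at z 0.0276, as predicted. Next is the timer.

>>> drive_tool:
  targets:
    - [[0, 0, 0.5, 0, 0, 0, 0], [0, 0, 3, 0, 0, 0, 0], [0, 0, 7, 0, 0, 0, 0], [0.2, -2, 10, 0, 0, 0, 0], [0.5, -6, 10, 0, 0, 0, 0], [0.8, -10, 10, 0, 0, 0, 0], [1.0, -14, 10, 0, 0, 0, 0], [1.3, -18, 10, 0, 0, 0, 0], [1.6, -22, 10, 0, 0, 0, 0], [1.8, -26, 10, 0, 0, 0, 0], [2.1, -30, 10, 0, 0, 0, 0], [2.2, -33, 10, 0, 0, 0, 0], [2.2, -33, 10, 0, 0, 0, 0], [2.2, -33, 10, 0, 0, 0, 0], [2.2, -33, 10, 0, 0, 0, 0]]

```text
time_s: 10.9
eef_pos: [0.5642, -0.0281, 0.1267]
orientation: [0.131, 0.991, 0.0, -0.0]
ft_force: [0.8, 1.4, -0.7]
grip_width: 0.0004
```

Run:
```python
from h import *
s=env.state();w,dw=save('wrist','w8');print(s['eef_pos'],s['ft_force'])
pickle.dump(s,open('pics/w8.pkl','wb'))
t,_=save('top','t8')
r=lambda i,x,y,k:cv2.resize(i[y-k:y+k,x-k:x+k,::-1],(400,400),interpolation=cv2.INTER_CUBIC)
cv2.imwrite('pics/c8.png',np.hstack([r(w,322,240,100),r(t,177,236,50)]))
```

```text
[ 0.56419289 -0.02814859  0.12674403] [ 0.79952066  1.40467734 -0.65155764]
```

View pics/c8.png

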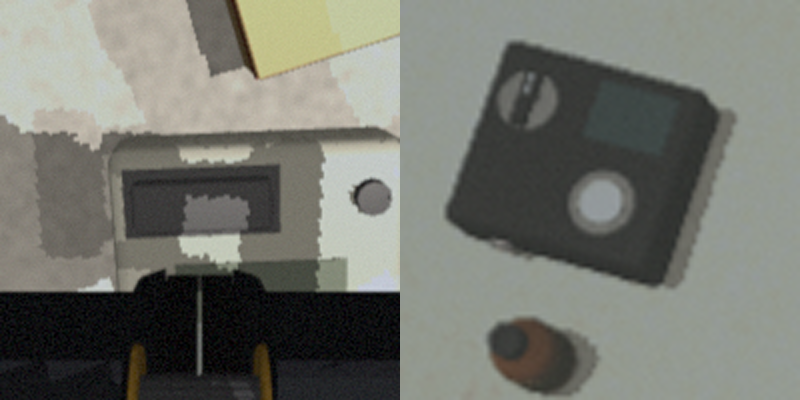

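The bar key's centre is at about (322,244) in the wrist view, and the reset key is at (408,238). The pen unit hasn't moved.

Run:
```python
from h import *
s=pickle.load(open('pics/w8.pkl','rb'));print(wrist_uv(s,322.5,244,.05)); print(wrist_uv(s,408,238,.046))
```

```text
[ 0.56676295 -0.02844543  0.05      ]
[0.58044604 0.0363107  0.046     ]
```

>>> drive_tool:
  targets:
    - [[0, -0.1, -3, 0, 0, 0, 0], [0, -0.1, -6, 0, 0, 0, 0], [0, -0.1, -8, 0, 0, 0, 0], [0, -0.1, -8.7, 0, 0, 0, 0], [0, -0.1, -8.7, 0, 0, 0, 0], [0, -0.1, -8.7, 0, 0, 0, 0]]

```text
time_s: 11.5
eef_pos: [0.5647, -0.0288, 0.0403]
orientation: [0.13, 0.991, 0.0, 0.0]
ft_force: [0.1, -0.0, 0.1]
grip_width: 0.0005
```

Run:
```python
from h import *
s=env.state();w,dw=save('wrist','w9');print(s['eef_pos'],s['ft_force'])
t,_=save('side','s9')
r=lambda i,x,y,k:cv2.resize(i[y-k:y+k,x-k:x+k,::-1],(400,400),interpolation=cv2.INTER_CUBIC)
cv2.imwrite('pics/c9.png',np.hstack([r(w,322,240,100),r(t,351,262,60)]))
```

```text
[ 0.56473208 -0.02880732  0.0402625 ] [ 0.1171269  -0.02685123  0.13355693]
```

View pics/c9.png

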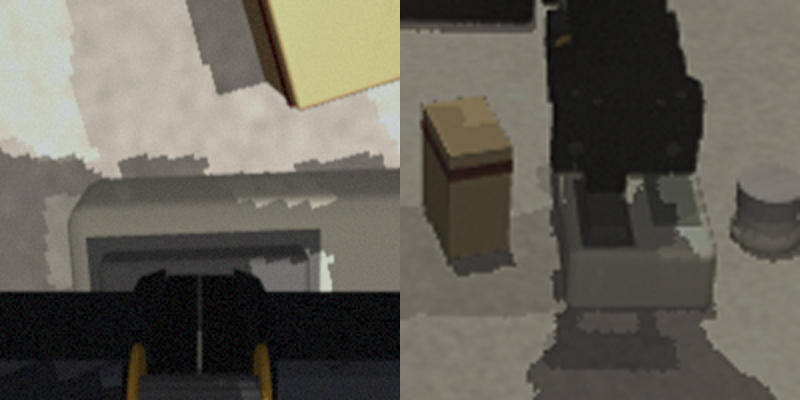

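The fingertip is centred over the bar and clear of the carton and the reset key. Pressing now.

>>> drive_tool:
  targets:
    - [[0.1, 0, -0.4, 0, 0, 0, 0], [0.1, 0, -0.7, 0, 0, 0, 0], [0.1, 0, -0.9, 0, 0, 0, 0], [0.1, 0, -1.0, 0, 0, 0, 0], [0.1, 0, -1.1, 0, 0, 0, 0], [0.1, 0, -1.2, 0, 0, 0, 0], [0.1, 0, -1.3, 0, 0, 0, 0], [0.1, 0, -1.3, 0, 0, 0, 0]]

```text
time_s: 12.27
eef_pos: [0.5653, -0.03, 0.0268]
orientation: [0.131, 0.991, -0.0, -0.0]
ft_force: [-0.5, -0.3, 1.1]
grip_width: 0.0002
```

>>> drive_tool:
  targets:
    - [[0, 0, -0.1, 0, 0, 0, 0], [0, 0, -0.2, 0, 0, 0, 0], [0, 0, -0.3, 0, 0, 0, 0], [0, 0, -0.3, 0, 0, 0, 0]]

```text
time_s: 12.6
eef_pos: [0.5653, -0.03, 0.0236]
orientation: [0.131, 0.991, -0.0, -0.0]
ft_force: [0.0, -0.9, 1.9]
grip_width: 0.0007
```

>>> drive_tool:
  targets:
    - [[0, 0, -0.1, 0, 0, 0, 0], [0, 0, -0.1, 0, 0, 0, 0]]

```text
time_s: 12.77
eef_pos: [0.5653, -0.03, 0.0227]
orientation: [0.131, 0.991, 0.0, -0.0]
ft_force: [0.8, -0.3, 1.4]
grip_width: 0.0005
```

>>> drive_tool:
  targets:
    - [[0, 0, -0.1, 0, 0, 0, 0], [0, 0, -0.1, 0, 0, 0, 0], [0, 0, -0.1, 0, 0, 0, 0]]

```text
time_s: 13.02
eef_pos: [0.5653, -0.03, 0.0225]
orientation: [0.131, 0.991, -0.0, 0.0]
ft_force: [-3.0, 0.4, 8.9]
grip_width: 0.0005
```

The bar key is at its stop. I'll lift clear and check everything.

>>> drive_tool:
  targets:
    - [[0, 0, 0.5, 0, 0, 0, 0], [0, 0, 3, 0, 0, 0, 0], [0, 0, 7, 0, 0, 0, 0], [0, 0, 11, 0, 0, 0, 0], [0, 0, 15, 0, 0, 0, 0], [0, 4, 18, 0, 0, 0, 0], [-1, 8, 18, 0, 0, 0, 0], [-2, 12, 18, 0, 0, 0, 0], [-3, 16, 18, 0, 0, 0, 0], [-3, 16, 18, 0, 0, 0, 0], [-3, 16, 18, 0, 0, 0, 0], [-3, 16, 18, 0, 0, 0, 0]]

```text
time_s: 14.02
eef_pos: [0.5353, 0.1297, 0.2017]
orientation: [0.131, 0.991, -0.0, -0.0]
ft_force: [0.2, 0.4, 0.2]
grip_width: 0.0004
```

Run:
```python
from h import *
s=env.state();print(s['eef_pos'],s['ft_force'])
t,dt=save('top','t10');b,ds=save('side','s10')
d0=np.load('pics/top0.npy')
for nm,u,v in(('light',435,245),('pen',177,236),('bar',326,226),('reset',297,220)):
  f=lambda d:np.median([unproj('top',d,u+i,v+j)[2] for i in(-1,0,1,2) for j in(-1,0,1)])
  print(nm,f(d0).round(4),f(dt).round(4))
ds0=np.load('pics/side0.npy')
for nm,u,v in(('light',381,379),('pen',298,182),('bar',351,262)):
  f=lambda d:np.median([unproj('side',d,u+i,v+j)[2] for i in(-2,-1,0,1) for j in(-1,0,1)])
  print('side',nm,f(ds0).round(4),f(ds).round(4))
cv2.imwrite('pics/t10c.png',cv2.resize(t[150:310,120:500,::-1],(800,337)))
```

```text
[0.53532229 0.12969807 0.20171829] [0.19609206 0.35020461 0.16517882]
light 0.0268 0.0195
pen 0.0558 0.0484
bar 0.0508 0.0437
reset 0.0465 0.844
side light 0.0257 0.0174
side pen 0.0537 0.0469
side bar 0.0489 0.0424
```

View pics/t10.png

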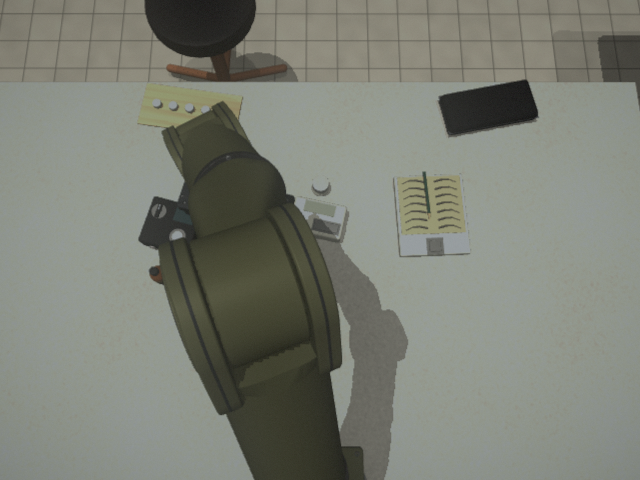

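View pics/s10.png

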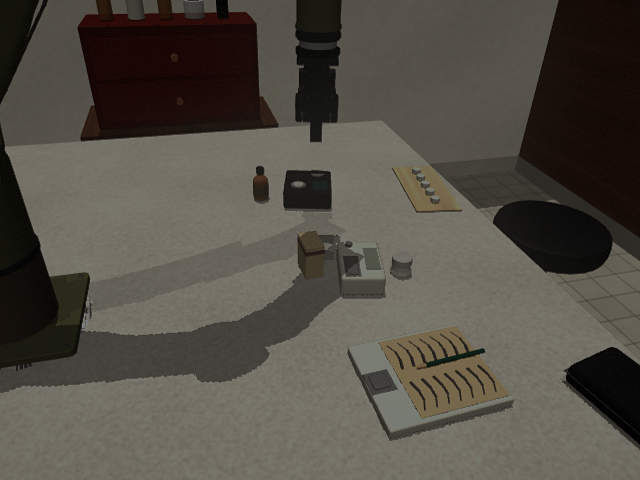

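All three keys read about 7 mm lower than at the start, nothing has moved, the reset key still stands up, and the arm is clear.

```bash
python3 -c "
from bench import env
print(env.job_done())"
```

```text
the job is handed in; nothing more can be done
None
```

I pressed the light pad's square key, then the pen unit's round key, then the timer's bar key, each to its hard stop with the closed fingertips. The job is handed in. It reports no verdict.

- **Key travel:** the top camera's depth readings before and after show the keys 7.3, 7.4 and 7.1 mm lower. The side camera gave 8.3, 6.8 and 6.5 mm.
- **Force:** the highest wrist readings while pressing were about 17 N on the light pad, 8 N on the pen unit and 9 N on the timer.
- **Surroundings:** in the last pictures the devices, bottle, carton, pencil and jar stand where they were. The arm is clear of everything, and handing in was at about 14 s.
- **Reset key:** it still stands up in the last side picture and I never went near it. Its depth could not be measured at the end because the arm covered it in the top view.
- **Disagreement with the text:** the fingertips turned out to end about 21 mm behind the reported tool point, not 17 mm ahead of it. I saw this in the side and wrist views, and contact at all three keys confirmed it, so I set the press heights from that.

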